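# Close up the tea stand

## Robot

A 6-joint arm with a two-finger parallel gripper is mounted at the origin on the work surface. World frame = base frame: x ahead of the robot, y to its left, z up, the work surface at z = 0. Lengths are in m, angles in degrees, forces in N, time in s.
With the tool pointing down it reaches from about 0.35 to 0.975 m from the base axis. Payload 4.9 kg.
Tool frame: the origin (TCP) lies on the centre line of the jaws, within the pads' length; the fingertips stand 19 mm ahead of it and the grasp point (between the pads) is the TCP; z points along the fingers, y is the line along which they close (so a half turn about z gives the same grasp; the last joint's range is limited). The gripper opens to 85 mm and grips with 20 to 120 N. Pads are 22 mm wide; open, the fingers measure 114 mm over their backs; the gripper's body (76 mm by 85 mm) begins 54 mm behind the grasp point. The pads swing forward as they close: fully open they stand 13 mm farther back than shut.
Start: joints at [-73.568, 3.019, 92.412, -0, 84.569, -6.818], TCP at [0.247, -0.574, 0.25] pointing down, gripper open.
Joint ranges: [-172.51, 172.51], [-57.92, 126.97], [3.15, 148.05], [-58.71, 238.71], [5.1, 150.11], [-179.66, 179.66]. Speed limits (degrees/s): [147.25, 147.25, 180, 180, 180, 180].

## Interface

Orientations are given as a 3x3 rotation matrix whose columns are the frame's x, y, z axes.
In Python, from cell import readout, imaging, job gives the robot as it stands. The module is installed in compiled form; this text tells all that it offers.
- The arm moves only by the tool send_rows, never from a script. Its argument "rows" is a list of rows, each a list of 7 numbers: the finger opening in cm, from 0 to 8.54, then the shift along the tool's x, y, z in cm, then the turn, a rotation vector about the tool's x, y, z in rad. In form: [[claw, dx, dy, dz, wx, wy, wz], ...]. A call has 1 to 12 rows; each row is the pose to reach, as a shift and turn from the pose commanded when the call began, along the tool's axes at that moment; what a row does not reach only later rows make up. A row lasts 1/10 s, in which the tool goes at most 50 mm and 8.59 degrees, less where a joint would pass 70% of its speed; a pose out of reach is approached as far as the arm can. A call with a gripper value outside its range is refused whole. The fingers move at their own pace and stop on an object; "grip_force" is the grip in N (left out, the last holds). Time passes only in rows, so rows that repeat a pose let the fingers close. It gives the time, the measured TCP pose, the force, the opening and the grip force at its end, in the units of the state.
- readout.read_state(): the state, without advancing time (a new reading comes with each control period).
- imaging.snapshot(name): name is "side" or "top"; returns the picture (384x512x3 uint8, blue, green, red); there is no depth.
- imaging.camera_info(name): a dict with "fx", "fy", "cx", "cy" (pixels), "k1" (the pictures are not rectified: a ray, as slopes to the right and down, at radius r is drawn at 1 + k1 r^2 times it, then the intrinsics apply), "camera_from_world" (4x4, takes a point from world to camera coordinates). Camera axes: x right, y down, z forward; pixel columns grow to the right and rows downward; lengths in m; the calibration is good to about 2 mm. A picture is of the moment at which its call begins. camera_info takes no time and is no camera call.
- job.hand_in(): hands the job in; it is judged then, once.
The state is a dict: "time": time; "q": joint angles; "joint_vel": joint speeds; "joint_efforts": joint torques, N m; "eef_pos": TCP position; "tool_rot": TCP orientation; "force": force on the tool from outside, world axes, zero at the start; "wrist_torque": the same for the moment, N m; "width": opening from 0.0 (shut) to 1.0 (fully open); "grip_force": force on a finger pad.
Only numpy, scipy, OpenCV 4.12 (cv2) and the standard library are available. Lean on these libraries where they do the work, as an engineer would, in place of code of your own. Each camera call takes 0.05 s, during which the arm holds its last target. There are 200 camera calls.

## Task

The wooden tea stand is about to go out to the guests: with the fingertips, push its open drawer fully home and slide its wooden cover fully shut over the dishes, in either order. Leave the stand itself standing where it is, neither lifted nor shoved along the counter, and leave the ramekin, the shaker and the jar around it undisturbed.

Things in the scene. Friction and masses are not known exactly. Their poses are not given: they have to be found in the camera images.
- stand: Pale wooden serving stand, loose on the counter on rubber feet, about 4 kg, 150 mm deep (x -75 to +75), 370 mm long (y -170 to +200), top at 76 mm. Origin at counter level under the arch; x from drawer side to back (away from the robot at yaw 0), y along its length, z up. The +y part has a slate top with two low pots (6 mm proud) over the drawer; the -y part is a dish bay with the cover.
- drawer (a joint): How far the drawer stands open, m: 0 = home, up to 0.085. It slides along the stand's x: out to -x (towards the robot), home to +x. About 1.5 N of friction plus light damping (6 N per m/s), no spring or catch; a hard stop at 0. When home its front still stands 12 mm proud of the stand's front.
- drawer_face (a point): Centre of the outer face of the drawer's plain wooden front (no handle), upright, 164 mm wide along the stand's y, 48 mm high (15 to 63 mm above the counter), 12 mm thick. In the stand's frame at x = -87 mm minus the opening, y = +106 mm, height 39 mm. Axes as the stand's.
- cover (a joint): How far the cover is slid open, m: 0 = shut, up to 0.11. It slides along the stand's y: open to -y (overhanging the stand's end), shut to +y (towards the arch). About 1.5 N of friction plus light damping (6 N per m/s), no spring or catch; a hard stop at 0.
- cover_edge (a point): Middle of the upright outer (-y) face of the cover: an 8 mm board, 150 mm in x by 152 mm in y, underside 67 mm and top 75 mm above the counter, with a raised batten along that edge, flush with it, 130 mm long in x, 14 mm thick, its top 91 mm up. In the stand's frame at x = 0, y = -169 mm minus the opening, height 79 mm. Axes as the stand's.
- arch_top (a point): Middle of the top of the stand's dark steel carrying arch, 190 mm above the counter, at x = y = 0 of the stand. The arch is 32 mm wide in y and spans the whole depth in x, on upright strips at front and back; keep clear of it, it is not used.
- ramekin: Loose white round bowl, 70 mm across and 36 mm high, origin at the centre of its underside. Stands on the counter beside the stand; bystander.
- shaker: Loose steel shaker, 56 mm across and 104 mm high, origin at the centre of its underside. Stands on the counter beside the stand; bystander.
- jar: Loose amber jar with a brass cap, 58 mm across and 75 mm high, origin at the centre of its underside. Stands on the counter beside the stand; bystander.

How it is judged:
By the outcome, as a careful person would: the job done as asked, in the order asked, and still so for the second after the job is handed in, with the robot touching nothing.
It also fails if it takes over 48 s, if anything falls off the work surface, if the arm or the gripper's body presses on something with over 40 N, if the wrist force passes 120 N, or if a joint passes its speed limit or range.

## Working session

There is one attempt and no reset: what is moved stays moved. The work goes in short steps, Python scripts to look and compute and a tool call to move; the robot and the scene stay as the last step left them, time stands still between calls to the robot, and variables do not carry over. Pictures are saved under pics/ and viewed, at most 10 in all, crops included, and the job is handed in when it is done.

Besides the shell and the picture viewer there is one more tool, called as a command line: name --pt "numbers of a row" for each row, then --argument value for the rest. send_rows: Moves the arm, as the interface text tells. Its arguments: {"type":"object","properties":{"rows":{"type":"array","items":{"type":"array","items":{"type":"number"}}},"grip_force":{"type":"number"}},"required":["rows"]}

```bash
mkdir -p pics
python3 - <<'E'
from cell import readout, imaging
import cv2
for n in("side","top"):
    cv2.imwrite(f"pics/{n}0.png",imaging.snapshot(n)); c=imaging.camera_info(n); print(n,c)
print(readout.read_state())
E
```

```text
side {'fx': 448.5769032678668, 'fy': 448.5769032678668, 'cx': 248.47027048657532, 'cy': 192.53602727065274, 'k1': -0.16569495160383077, 'camera_from_world': array([[ 0.97588016, -0.21820183, -0.00677293, -0.55370378],
       [-0.11746057, -0.49867075, -0.85879596,  0.2410943 ],
       [ 0.18401339,  0.83887749, -0.51227301,  0.76958593],
       [ 0.        ,  0.        ,  0.        ,  1.        ]])}
top {'fx': 381.44302600330565, 'fy': 381.44302600330565, 'cx': 252.908656739686, 'cy': 192.4223513370349, 'k1': 0.03577886280457156, 'camera_from_world': array([[ 0.01426908, -0.99985215, -0.00959576,  0.1469456 ],
       [-0.98119781, -0.01215424, -0.19262176,  0.58197059],
       [ 0.19247665,  0.01216388, -0.98122616,  0.78810831],
       [ 0.        ,  0.        ,  0.        ,  1.        ]])}
{'time': 0.1, 'q': array([-7.35660712e+01,  3.05307729e+00,  9.24875243e+01, -1.06717611e-03,
        8.45670938e+01, -6.81945413e+00]), 'joint_vel': array([-0.07210581, -0.11880688, -0.07860433,  0.09224728,  0.00458797,
        0.01035321]), 'joint_efforts': array([-8.70412950e-04, -3.94903386e+01, -3.71364784e+01, -1.14546169e-04,
        3.89299414e-03, -1.46618640e-05]), 'eef_pos': array([ 0.24657683, -0.57371058,  0.24915583]), 'tool_rot': array([[ 9.18767255e-01,  3.94799226e-01, -5.49551881e-04],
       [ 3.94799556e-01, -9.18765519e-01,  1.79760238e-03],
       [ 2.04782709e-04, -1.86854104e-03, -9.99998233e-01]]), 'force': array([ 0.8984517 , -0.14014653,  0.19630452]), 'wrist_torque': array([-0.03592339, -0.00060243, -0.02998868]), 'grip_force': 0.0, 'width': 0.9987427951515119}
```

View pics/top0.png

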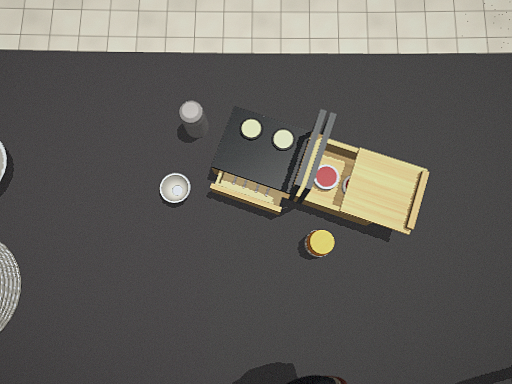

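View pics/side0.png

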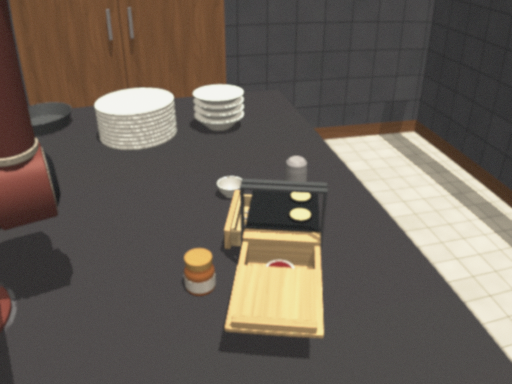

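The top view shows the stand's cover batten at about (418,200), the drawer front at (247,197), the jar at (320,243), the ramekin at (175,188) and the shaker at (193,115). I'll enlarge it to pick corners.

Run:
```python
import cv2
i=cv2.imread("pics/top0.png")[90:260,150:440]
cv2.imwrite("pics/crop0.png",cv2.resize(i,None,fx=2.75,fy=2.75,interpolation=cv2.INTER_CUBIC))
```

```text
(no output)
```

View pics/crop0.png

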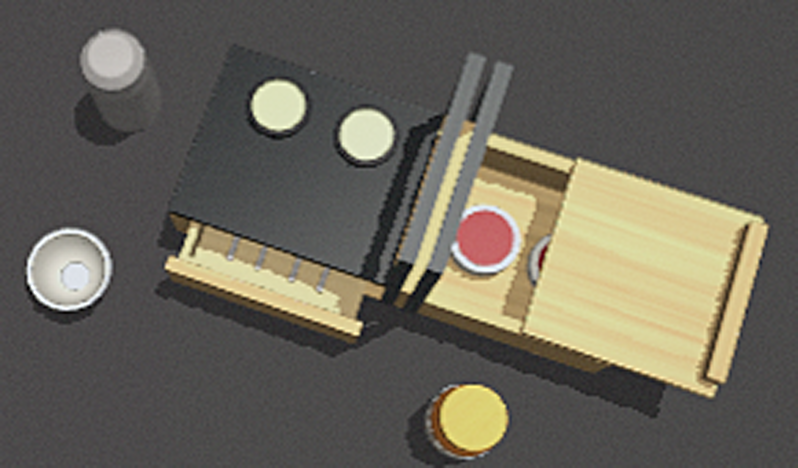

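```bash
cat > h.py <<'E'
import numpy as np, cv2
from cell import imaging
def proj(n,P):
    c=imaging.camera_info(n);T=c["camera_from_world"]
    p=np.atleast_2d(P)@T[:3,:3].T+T[:3,3];s=p[:,:2]/p[:,2:]
    s=s*(1+c["k1"]*(s**2).sum(1,keepdims=True))
    return s*[c["fx"],c["fy"]]+[c["cx"],c["cy"]]
def back(n,uv,z):
    from scipy.optimize import least_squares
    x=least_squares(lambda q:proj(n,[[q[0],q[1],z]])[0]-uv,[.6,0]).x
    return x
def world(S,P):
    x,y,a=S;c,s=np.cos(a),np.sin(a);P=np.atleast_2d(P)
    return np.c_[x+c*P[:,0]-s*P[:,1],y+s*P[:,0]+c*P[:,1],P[:,2]]
E
cat > fit.py <<'E'
from h import *
from scipy.optimize import least_squares
obs=[((75,200,76,0,0),(233,45)),((-75,200,76,0,0),(170,212)),
((75,-17,75,0,1),(577,158)),((-75,-17,75,0,1),(525,330)),((75,-169,75,0,1),(767,218)),((-75,-169,75,0,1),(716,396)),((-65,-169,91,0,1),(722,383)),
((75,16,190,0,0),(470,53)),((-75,16,190,0,0),(400,262)),((75,-16,190,0,0),(513,65)),((-75,-16,190,0,0),(440,270)),
((-87,24,63,1,0),(360,335)),((-87,188,63,1,0),(165,268)),((-75,188,63,1,0),(170,258))]
A=np.array([o[0] for o in obs],float);U=np.array([o[1] for o in obs])/2.75+[150,90]
def res(v):
    P=A[:,:3].copy()/1000;P[:,0]-=A[:,3]*v[3];P[:,1]-=A[:,4]*v[4]
    return proj("top",world(v[:3],P))-U
r=least_squares(lambda v:res(v).ravel(),[.6,0,-.3,.04,.08],loss="soft_l1")
print(r.x,np.degrees(r.x[2]));print(res(r.x).round(1))
S=r.x[:3];d,o=r.x[3:]
print("drawer",world(S,[-.087-d,.106,.039]),"cover",world(S,[0,-.169-o,.079]))
for n,uv,z in(("ram",(175,187),.036),("shaker",(191,110),.104),("jar",(321,242),.075)):
    w=back("top",uv,z);c,s=np.cos(S[2]),np.sin(S[2]);q=w-S[:2]
    print(n,w.round(3),"in stand",(c*q[0]+s*q[1]).round(3),(-s*q[0]+c*q[1]).round(3))
E
python3 fit.py
```

```text
[ 0.64036277  0.03345448 -0.32305315  0.03124356  0.07832101] -18.509581853720917
[[-0.4 -0.3]
 [-0.6 -0.4]
 [ 0.3 -0.3]
 [-0.6  0.7]
 [-0.8 -0.3]
 [-0.2  0.4]
 [ 1.9 -0.1]
 [-0.5  1.5]
 [ 0.7 -3. ]
 [-0.3  2.2]
 [ 2.6 -0.4]
 [-0.3  0.3]
 [ 0.1  0.4]
 [ 0.2 -1. ]]
drawer [[0.56188699 0.17150914 0.039     ]] cover [[ 0.56184744 -0.20107276  0.079     ]]
ram [0.595 0.333] in stand -0.138 0.269
shaker [0.752 0.292] in stand 0.024 0.281
jar [0.472 0.009] in stand -0.152 -0.076
```

The fit holds to within about 3 px. The stand is at (0.640, 0.033) with yaw -18.5°, the drawer is 31 mm open and the cover 78 mm open. Next I'll work out the waypoints.

```bash
cat > go.py <<'E'
import sys
from h import *
from cell import readout
from scipy.spatial.transform import Rotation as R
S=[.6404,.0335,-.32305]
def show(*pts):
    s=readout.read_state();Rt=s["tool_rot"];p=s["eef_pos"]
    c,sn=np.cos(S[2]),np.sin(S[2]);W=np.array([[c,-sn,0],[sn,c,0],[0,0,1]])
    G=W@np.diag([1,-1,-1])
    print("t",s["time"],"stand-frame TCP",(W.T@(p-[S[0],S[1],0])).round(4),"F stand",(W.T@s["force"]).round(1),"w",s["width"])
    for P in pts:
        print(P,"shift cm",(100*Rt.T@(world(S,P)[0]-p)).round(2),"turn",R.from_matrix(Rt.T@G).as_rotvec().round(3))
if __name__=="__main__":
    show(*[eval(a) for a in sys.argv[1:]])
E
python3 go.py "(0,-.31,.25)" "(0,-.31,.093)"
```

```text
t 0.1 stand-frame TCP [-0.1807 -0.7008  0.2492] F stand [0.9 0.2 0.2] w 0.9987427951515119
(0, -0.31, 0.25) shift cm [ 39.51 -17.12  -0.04] turn [-0.002  0.     0.729]
(0, -0.31, 0.093) shift cm [ 39.51 -17.09  15.66] turn [-0.002  0.     0.729]
```

send_rows --pt "0 4 -1.7 0 0 0 0.1" --pt "0 8 -3.5 0 0 0 0.22" --pt "0 12.5 -5.4 0 0 0 0.34" --pt "0 17 -7.4 0 0 0 0.46" --pt "0 21.5 -9.3 0 0 0 0.58" --pt "0 26 -11.3 0 0 0 0.68" --pt "0 30.5 -13.2 0 0 0 0.729" --pt "0 35 -15.2 0 0 0 0.729" --pt "0 39.5 -17.1 0 0 0 0.729" --pt "0 39.5 -17.1 4 0 0 0.729" --pt "0 39.5 -17.1 8 0 0 0.729" --pt "0 39.5 -17.1 8 0 0 0.729"

```text
time: 1.3
eef_pos: [0.5385, -0.2582, 0.1627]
tool_rot: [[0.948, -0.317, -0.012], [-0.317, -0.949, 0.007], [-0.013, -0.003, -1.0]]
force: [-1.1, 0.5, -1.4]
width: 0.004
grip_force: 0.0
```

```bash
python3 go.py "(0,-.30,.093)" "(0,-.27,.093)"; python3 -c "
from cell import imaging;import cv2
i=imaging.snapshot('side');cv2.imwrite('pics/side1.png',cv2.resize(i[130:384,150:450],None,fx=2.3,fy=2.3))"
```

```text
t 1.3 stand-frame TCP [-0.004  -0.3089  0.1627] F stand [-1.2  0.1 -1.4] w 0.0041495473982509825
(0, -0.3, 0.093) shift cm [ 0.5  -0.87  6.97] turn [-0.003  0.013  0.001]
(0, -0.27, 0.093) shift cm [ 0.5  -3.87  6.98] turn [-0.003  0.013  0.001]
```

View pics/side1.png

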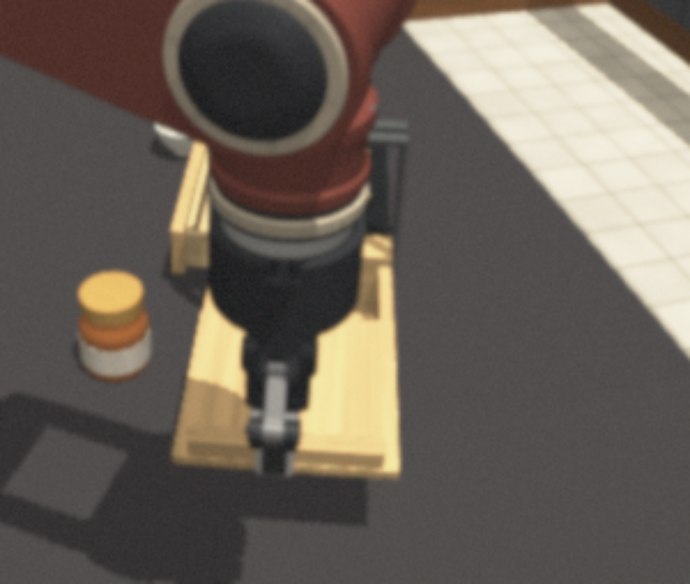

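The fingers hang outboard of the batten, centred on it at about crop (275,470). I'll lower them and move in.

send_rows --pt "0 0.3 0 3.5 0 0 0" --pt "0 0.3 0 7 0 0 0" --pt "0 0.3 0 7 0 0 0" --pt "0 0.3 -1.5 7 0 0 0" --pt "0 0.3 -2.5 7 0 0 0" --pt "0 0.3 -3.2 7 0 0 0" --pt "0 0.3 -3.9 7 0 0 0" --pt "0 0.3 -4.6 7 0 0 0" --pt "0 0.3 -5.3 7 0 0 0" --pt "0 0.3 -6 7 0 0 0"

```text
time: 2.35
eef_pos: [0.5643, -0.2052, 0.1008]
tool_rot: [[0.948, -0.318, 0.0], [-0.317, -0.948, -0.001], [0.001, 0.001, -1.0]]
force: [-0.8, -1.7, 0.9]
width: 0.003
grip_force: 1.2
```

```bash
python3 go.py "(0,-.184,.093)" ; python3 -c "
from cell import imaging;import cv2
i=imaging.snapshot('top');cv2.imwrite('pics/top2.png',cv2.resize(i[90:280,150:440],None,fx=2.7,fy=2.7))"
```

```text
t 2.35 stand-frame TCP [ 0.0037 -0.2505  0.1008] F stand [-0.2 -1.8  0.9] w 0.0025376912719200007
(0, -0.184, 0.093) shift cm [-0.37 -6.65  0.77] turn [ 0.001 -0.001 -0.   ]
```

View pics/top2.png

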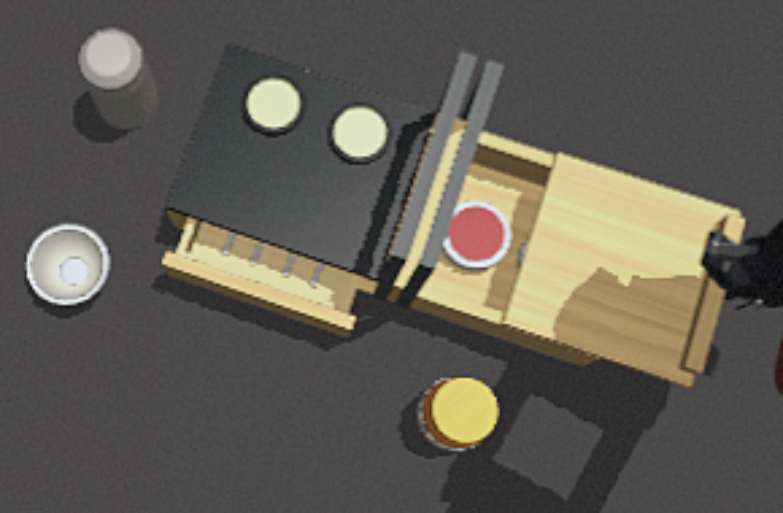

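The fingers touch the cover at the batten, and the force is 1.8 N, which matches sliding friction. I'll keep pushing.

send_rows --pt "0 -0.3 -0.8 0.3 0 0 0" --pt "0 -0.3 -1.6 0.4 0 0 0" --pt "0 -0.3 -2.4 0.4 0 0 0" --pt "0 -0.3 -3.2 0.4 0 0 0" --pt "0 -0.3 -3.9 0.4 0 0 0" --pt "0 -0.3 -4.4 0.4 0 0 0" --pt "0 -0.3 -4.8 0.4 0 0 0" --pt "0 -0.3 -5.2 0.4 0 0 0"

```text
time: 3.2
eef_pos: [0.5776, -0.1546, 0.096]
tool_rot: [[0.948, -0.318, -0.001], [-0.318, -0.948, 0.0], [-0.001, 0.0, -1.0]]
force: [0.5, -1.6, -1.7]
width: -0.002
grip_force: 0.9
```

```bash
python3 go.py "(0,-.184,.093)" ; python3 -c "
from cell import imaging;import cv2
i=imaging.snapshot('top');cv2.imwrite('pics/top3.png',cv2.resize(i[90:280,150:440],None,fx=2.7,fy=2.7))"
```

```text
t 3.2 stand-frame TCP [ 1.000e-04 -1.983e-01  9.600e-02] F stand [ 0.9 -1.4 -1.7] w -0.0017217812352355627
(0, -0.184, 0.093) shift cm [-0.01 -1.43  0.3 ] turn [ 0.     0.001 -0.   ]
```

View pics/top3.png

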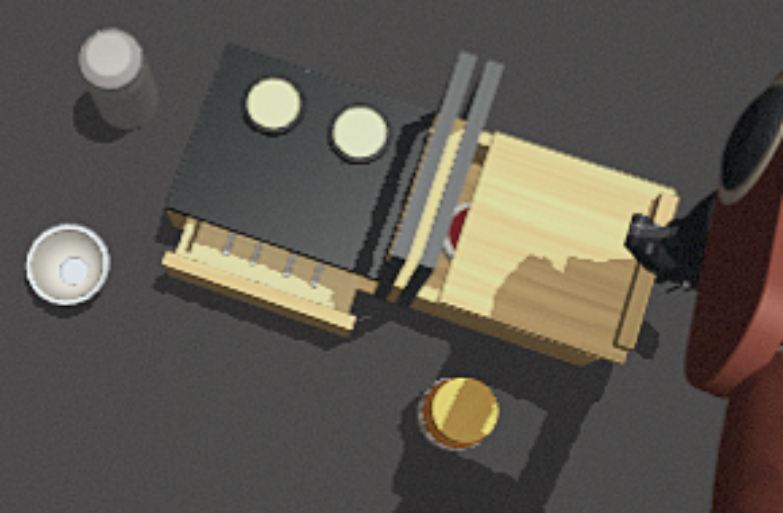

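The cover is nearly shut: its inner edge runs (497,132) to (442,300), with roughly 15–20 mm to go. I'll use finer steps from here.

send_rows --pt "0 0 -0.3 0 0 0 0" --pt "0 0 -0.6 0 0 0 0" --pt "0 0 -0.9 0 0 0 0" --pt "0 0 -1.1 0 0 0 0" --pt "0 0 -1.2 0 0 0 0" --pt "0 0 -1.2 0 0 0 0"

```text
time: 3.85
eef_pos: [0.5816, -0.1433, 0.0964]
tool_rot: [[0.948, -0.318, 0.0], [-0.318, -0.948, 0.0], [-0.0, -0.0, -1.0]]
force: [-0.4, -0.7, 0.1]
width: 0.005
grip_force: 0.2
```

```bash
cat > cov.py <<'E'
from h import *
from go import S
for o in (0,.005,.01,.015,.02): print(o,proj("top",world(S,[[.075,-.017-o,.075],[-.075,-.017-o,.075],[.075,-.169-o,.075],[-.075,-.169-o,.075]])).round(1).tolist())
E
python3 cov.py; python3 go.py
```

```text
0 [[326.1, 136.1], [305.3, 198.8], [392.8, 157.6], [373.8, 222.0]]
0.005 [[328.2, 136.8], [307.5, 199.5], [395.0, 158.4], [376.1, 222.8]]
0.01 [[330.4, 137.5], [309.8, 200.3], [397.2, 159.1], [378.4, 223.6]]
0.015 [[332.5, 138.2], [312.0, 201.1], [399.5, 159.8], [380.7, 224.4]]
0.02 [[334.7, 138.9], [314.2, 201.8], [401.7, 160.5], [383.0, 225.2]]
t 3.85 stand-frame TCP [ 0.0004 -0.1863  0.0964] F stand [-0.2 -0.8  0.1] w 0.005203755433573815
```

send_rows --pt "0 0 -0.2 0 0 0 0" --pt "0 0 -0.35 0 0 0 0" --pt "0 0 -0.5 0 0 0 0" --pt "0 0 -0.6 0 0 0 0" --pt "0 0 -0.6 0 0 0 0"

```text
time: 4.35
eef_pos: [0.5833, -0.1385, 0.0964]
tool_rot: [[0.948, -0.317, -0.0], [-0.317, -0.948, -0.001], [-0.0, 0.001, -1.0]]
force: [-2.5, -4.3, -0.9]
width: 0.002
grip_force: 2.3
```

send_rows --pt "0 0 -0.1 0 0 0 0" --pt "0 0 -0.1 0 0 0 0"

```text
time: 4.55
eef_pos: [0.5833, -0.1384, 0.0964]
tool_rot: [[0.948, -0.318, -0.001], [-0.318, -0.948, -0.003], [-0.0, 0.003, -1.0]]
force: [-3.6, -7.9, -0.5]
width: 0.002
grip_force: 3.8
```

The force rose to about 8 N with no further motion, so the cover is on its stop. I'll back off, rise and cross to the drawer.

send_rows --pt "0 0 1 0 0 0 0" --pt "0 0 3 0 0 0 0" --pt "0 0 3 -5 0 0 0" --pt "0 0 3 -10 0 0 0" --pt "0 0 3 -15 0 0 0" --pt "0 -3 3 -19 0 0 0" --pt "0 -7 2 -19 0 0 0" --pt "0 -11 0 -19 0 0 0" --pt "0 -15 -2 -19 0 0 0" --pt "0 -18 -5 -19 0 0 0" --pt "0 -18.5 -9 -19 0 0 0" --pt "0 -18.5 -9 -19 0 0 0"

```text
time: 5.75
eef_pos: [0.4368, 0.0108, 0.287]
tool_rot: [[0.95, -0.312, 0.003], [-0.312, -0.95, 0.003], [0.002, -0.003, -1.0]]
force: [-0.2, -0.3, 1.1]
width: 0.0
grip_force: 0.0
```

```bash
python3 go.py "(-.175,.106,.25)" "(-.175,.106,.055)"
```

```text
t 5.75 stand-frame TCP [-0.1859 -0.0862  0.287 ] F stand [-0.1 -0.3  1.1] w 0.00038590928696437694
(-0.175, 0.106, 0.25) shift cm [  1.2  -19.2    3.77] turn [-0.003 -0.002  0.006]
(-0.175, 0.106, 0.055) shift cm [  1.16 -19.13  23.27] turn [-0.003 -0.002  0.006]
```

send_rows --pt "0 0 -4 0 0 0 0" --pt "0 0.5 -8.5 0 0 0 0" --pt "0 1 -13 0 0 0 0" --pt "0 1 -17 0 0 0 0" --pt "0 1 -19.2 2 0 0 0" --pt "0 1 -19.2 6.5 0 0 0" --pt "0 1 -19.2 11 0 0 0" --pt "0 1 -19.2 15 0 0 0" --pt "0 1 -19.2 18 0 0 0" --pt "0 1 -19.2 18 0 0 0"

```text
time: 6.75
eef_pos: [0.5039, 0.1848, 0.1008]
tool_rot: [[0.948, -0.318, -0.01], [-0.318, -0.948, -0.001], [-0.009, 0.005, -1.0]]
force: [-0.8, -0.7, -0.5]
width: -0.006
grip_force: 0.0
```

```bash
python3 go.py "(-.175,.106,.055)" "(-.130,.106,.055)"; python3 -c "
from cell import imaging;import cv2
i=imaging.snapshot('top');cv2.imwrite('pics/top4.png',cv2.resize(i[90:280,150:440],None,fx=2.7,fy=2.7))"
```

```text
t 6.75 stand-frame TCP [-0.1774  0.1001  0.1008] F stand [-0.6 -0.9 -0.5] w -0.00557229753904438
(-0.175, 0.106, 0.055) shift cm [ 0.29 -0.61  4.58] turn [ 0.005  0.009 -0.001]
(-0.13, 0.106, 0.055) shift cm [ 4.79 -0.62  4.53] turn [ 0.005  0.009 -0.001]
```

View pics/top4.png

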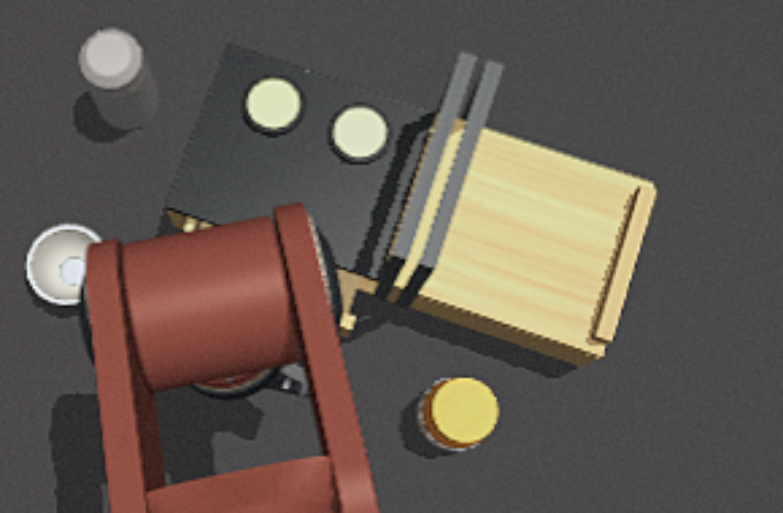

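The cover is shut: its outer corner (655,183) matches the prediction for 0 opening, and the stand hasn't moved. The arm hides the drawer face. I'll lower and push the drawer.

send_rows --pt "0 0 -0.5 3 0 0 0" --pt "0 0 -0.5 4.5 0 0 0" --pt "0 1.5 -0.5 4.5 0 0 0" --pt "0 3 -0.5 4.5 0 0 0" --pt "0 3.8 -0.5 4.5 0 0 0" --pt "0 4.4 -0.5 4.5 0 0 0" --pt "0 5 -0.5 4.5 0 0 0" --pt "0 5.5 -0.5 4.5 0 0 0" --pt "0 5.5 -0.5 4.5 0 0 0"

```text
time: 7.7
eef_pos: [0.5618, 0.1731, 0.0615]
tool_rot: [[0.948, -0.318, 0.001], [-0.318, -0.948, -0.0], [0.001, -0.0, -1.0]]
force: [-0.1, 0.3, 0.5]
width: 0.003
grip_force: 0.0
```

```bash
python3 go.py "(-.098,.106,.055)"
```

```text
t 7.7 stand-frame TCP [-0.1188  0.1074  0.0615] F stand [-0.2  0.3  0.5] w 0.0027642521187519163
(-0.098, 0.106, 0.055) shift cm [2.08 0.14 0.66] turn [-0.    -0.001 -0.   ]
```

send_rows --pt "0 0.4 0 0.4 0 0 0" --pt "0 0.8 0 0.4 0 0 0" --pt "0 1.2 0 0.4 0 0 0" --pt "0 1.5 0 0.4 0 0 0"

```text
time: 8.1
eef_pos: [0.575, 0.1684, 0.0566]
tool_rot: [[0.948, -0.318, -0.001], [-0.318, -0.948, -0.0], [-0.001, 0.001, -1.0]]
force: [-1.0, 0.2, -0.9]
width: 0.0
grip_force: 0.8
```

send_rows --pt "0 0.15 0 0 0 0 0" --pt "0 0.3 0 0 0 0 0"

```text
time: 8.3
eef_pos: [0.5781, 0.1675, 0.057]
tool_rot: [[0.948, -0.318, -0.001], [-0.318, -0.948, -0.0], [-0.001, 0.0, -1.0]]
force: [-2.2, -0.2, -1.2]
width: 0.001
grip_force: 0.8
```

```bash
python3 go.py "(-.098,.106,.055)"
```

```text
t 8.3 stand-frame TCP [-0.1016  0.1072  0.057 ] F stand [-2.  -0.8 -1.2] w 0.0005488570890365152
(-0.098, 0.106, 0.055) shift cm [0.36 0.12 0.2 ] turn [ 0.     0.001 -0.   ]
```

send_rows --pt "0 0.15 0 0 0 0 0" --pt "0 0.25 0 0 0 0 0" --pt "0 0.25 0 0 0 0 0"

```text
time: 8.6
eef_pos: [0.5808, 0.1667, 0.0574]
tool_rot: [[0.948, -0.318, 0.0], [-0.318, -0.948, -0.0], [0.0, -0.0, -1.0]]
force: [-0.4, -0.8, 0.0]
width: 0.002
grip_force: 0.5
```

send_rows --pt "0 0.1 0 0 0 0 0" --pt "0 0.1 0 0 0 0 0"

```text
time: 8.8
eef_pos: [0.5817, 0.1664, 0.0574]
tool_rot: [[0.948, -0.318, 0.0], [-0.318, -0.948, -0.0], [0.0, -0.0, -1.0]]
force: [-0.8, -0.5, -0.7]
width: 0.003
grip_force: 0.5
```

send_rows --pt "0 0.1 0 0 0 0 0" --pt "0 0.15 0 0 0 0 0" --pt "0 0.15 0 0 0 0 0"

```text
time: 9.1
eef_pos: [0.5824, 0.1662, 0.0574]
tool_rot: [[0.948, -0.318, -0.002], [-0.318, -0.948, 0.0], [-0.002, 0.0, -1.0]]
force: [-4.6, 1.0, 2.5]
width: 0.003
grip_force: 2.5
```

send_rows --pt "0 0.1 0 0 0 0 0" --pt "0 0.1 0 0 0 0 0"

```text
time: 9.3
eef_pos: [0.5824, 0.1661, 0.0574]
tool_rot: [[0.948, -0.317, -0.004], [-0.317, -0.948, 0.001], [-0.004, 0.001, -1.0]]
force: [-9.1, 1.3, 5.9]
width: 0.001
grip_force: 4.4
```

The drawer is on its stop: 9 N and no motion. I'll back off, rise clear and take a last look.

send_rows --pt "0 -1 0 0 0 0 0" --pt "0 -4 0 0 0 0 0" --pt "0 -7 0 0 0 0 0" --pt "0 -7 0 -5 0 0 0" --pt "0 -7 0 -10 0 0 0" --pt "0 -7 0 -15 0 0 0" --pt "0 -9 0 -20 0 0 0" --pt "0 -13 0 -20 0 0 0" --pt "0 -16 0 -20 0 0 0" --pt "0 -16 0 -20 0 0 0"

```text
time: 10.3
eef_pos: [0.4305, 0.2175, 0.2584]
tool_rot: [[0.949, -0.315, 0.004], [-0.315, -0.949, 0.001], [0.003, -0.002, -1.0]]
force: [-0.2, -0.6, 0.7]
width: -0.002
grip_force: 0.0
```

```bash
python3 -c "
from cell import imaging;import cv2
from h import *; from go import S,show
show()
print(proj('top',world(S,[[-.087,.024,.063],[-.087,.188,.063],[.075,.2,.076],[.075,-.169,.075],[-.075,-.169,.075]])).round(1).tolist())
i=imaging.snapshot('top');cv2.imwrite('pics/top5.png',cv2.resize(i[90:280,150:440],None,fx=2.7,fy=2.7))"
```

```text
t 10.3 stand-frame TCP [-0.2575  0.1079  0.2584] F stand [ 0.  -0.6  0.7] w -0.0015641643543105018
[[285.1, 198.8], [215.0, 174.9], [234.3, 106.0], [392.8, 157.6], [373.8, 222.0]]
```

View pics/top5.png

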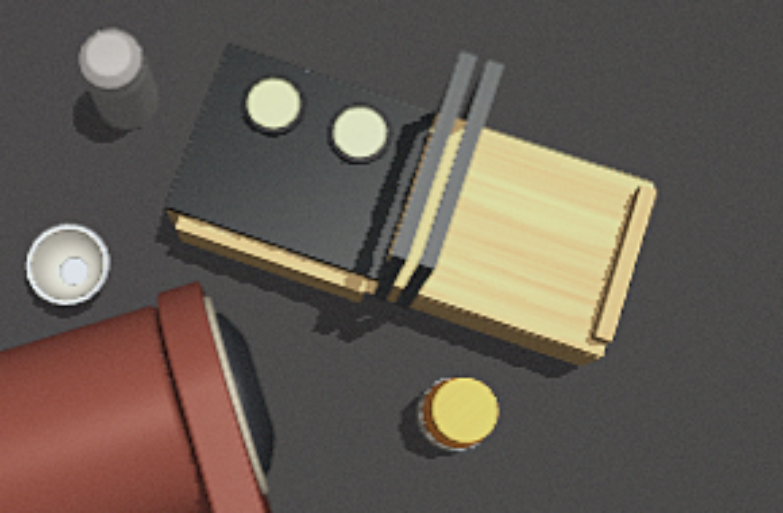

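The drawer's front corners, at (363,295) and (177,230), match the home prediction. The cover is shut, and the stand, ramekin, shaker and jar are where they were.

```bash
python3 -c "
from cell import job; print(job.hand_in())"
```

```text
the job is handed in; nothing more can be done
None
```

The drawer is fully home and the cover fully shut; the last picture showed the stand, ramekin, shaker and jar where they started, and I handed the job in at about 10 s (no verdict came back).

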